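Load the photo stand and hold its camera column up at the second stop

ROBOT

A 6-joint arm with a two-finger parallel gripper is mounted at the origin on the work surface. World frame = base frame: x ahead of the robot, y to its left, z up, the work surface at z = 0. Lengths are in mm, angles in rad, forces in N, time in s.
With the tool pointing down it reaches from about 275 to 1000 mm from the base axis. Payload 8.4 kg.
Tool frame: the origin (TCP) lies at the centre of the arm's flange, where the gripper is bolted on; the fingertips stand 173 mm ahead of it and the grasp point (between the pads) lies 155 mm ahead of it; z points along the fingers, y is the direction in which the jaws open and shut (so a half turn about z gives the same grasp; the last joint's range is limited). The gripper opens to 85 mm and grips with 20 to 120 N. Pads are 22 mm wide; open, the fingers measure 114 mm over their backs; the gripper's body (76 mm by 85 mm) begins 54 mm behind the grasp point. The pads swing forward as they close: fully open they stand 13 mm farther back than shut.
Start: joints at [1.208, 0.353, 1.633, -0, 1.155, -0.002], TCP at [220.638, 584.763, 404.681] pointing down, gripper open.
Joint ranges: [-2.63, 2.63], [-0.92, 2.1], [0.06, 2.66], [-1.3, 4.44], [0, 2.69], [-3.02, 3.02]. Speed limits (rad/s): [2.22, 2.22, 2.79, 3.14, 3.14, 3.14].

INTERFACE

Orientations are given as [roll, pitch, yaw] about the fixed x, y, z axes, in that order (R = Rz(yaw) Ry(pitch) Rx(roll)).
In Python, from rig import sense, grab_frame, camera_model, sign_off gives the robot as it stands. The module is installed in compiled form; this text tells all that it offers.
- The arm moves only by the tool step_arm, never from a script. Its argument "commands" is a list of rows, each a list of 3 entries, a list of its own where there are three numbers: the shift along the tool's x, y, z in mm, then the turn about the tool's z in rad, then the opening, from 0 (shut) to 1 (fully open). A call has 1 to 20 rows; each row shifts and turns the pose as measured when the row begins, along the tool's axes as they then stand; what a row does not reach is not made up. A row lasts 1/8 s, in which the tool goes at most 62.5 mm and 10.7 degrees, less where a joint would pass 70% of its speed; a pose out of reach is approached as far as the arm can. A call with a gripper value outside its range is refused whole. The fingers move at their own pace and stop on an object; "force" is the grip in N (left out, the last holds). Time passes only in rows, so rows that do not move let the fingers close. It gives the time, the measured TCP pose, the force and the opening at its end, in the units of the state.
- sense(): the state, without advancing time (a new reading comes with each control period).
- grab_frame(name): name is "side" or "top" or "wrist"; returns the picture (420x560x3 uint8, blue, green, red); there is no depth.
- camera_model(name): a dict with "fx", "fy", "cx", "cy" (pixels), "dist" ([k1, k2, p1, p2, k3] as OpenCV has them; the pictures are not rectified), "R" (3x3) and "t" (3): a world point X has camera coordinates R X + t. Camera axes: x right, y down, z forward; pixel columns grow to the right and rows downward; lengths in mm; the calibration is good to about 2 mm. A picture is of the moment at which its call begins: read the wrist's pose just before it. camera_model takes no time and is no camera call; for the wrist camera it gives the pose at the moment of the call.
- sign_off(): hands the job in, once; it reports no verdict.
The state is a dict: "clock": time; "qpos": joint angles; "qvel": joint speeds; "joint_efforts": joint torques, N m; "eef_pos": TCP position; "tcp_rot": TCP orientation; "contact_force": force on the tool from outside, world axes, zero at the start; "wrist_torque": the same for the moment, N m; "opening": opening from 0.0 (shut) to 1.0 (fully open).
Only numpy, scipy, OpenCV 4.12 (cv2) and the standard library are available. Lean on these libraries where they do the work, as an engineer would, in place of code of your own. Each camera call takes 0.05 s, during which the arm holds its last target. There are 200 camera calls.

TASK

Book these spares in on the photo stand: slide the loaded black tray by its yellow handle between the stand's guide rails until it is fully home against the back stop, with the two parts still lying in it. Then take hold of the grey grip on top of the camera column so that its orange button is squeezed in, draw the column up past the first stop to the second stop, its full height, and finish there still squeezing the grip and holding it up for the picture; leave everything else on the bench where it is.

Things in the scene. Friction and masses are not known exactly. Their poses are not given: they have to be found in the camera images.
- stand: Photo stand bolted to the bench. Origin: bench surface under the centre of the tray when home. +z up, +y out of the open mouth, +x to the column. Aluminium rails along y (y -71 to +51 mm, 20.5 mm high) leave a channel 104 mm wide; lips overhang it 8 mm at 17.5 mm height, so the tray enters only from the mouth, flat on the bench, which is the channel's floor. Back stop face: y=-65 mm.
- mouth (a point): Middle of the stand's flared mouth, 132 mm wide, at y=+78, z=+10 mm in the stand's axes (same axes). It narrows to the 104 mm channel at y=+51 mm. The tray goes in towards -y.
- camera (a point): Centre of the camera that hangs from the column over the stand's origin and rides up with it; 150 mm above the bench when down. It fills 31 mm to each side in x and y, from 38 mm below to 22 mm above this point; an arm joins it to the column, whose fixed outer tube (26 mm square, 150 mm tall, foot 64 mm square) stands at x=+95, y=0 mm in the stand's axes.
- grip (a point): Centre of the grey grip block on top of the column, 190 mm above the bench when down, 310 mm at the second stop. Axes as the stand's. Block 30 (x) x 32 (y) x 50 mm tall, free above. The orange button, 18 mm across, is at this height on its +y face, 6 mm proud: squeeze along y (38 mm over the free button, 33 mm with it in). Below the block a collar 36 mm square, its top 26.5 mm below this point.
- column: The moving part of the telescoping column, with its grip block, button, arm and camera; origin on its axis 40 mm below grip, axes as the stand's; it moves along z only.
- height (a joint): Height of the telescoping column, m: 0 = down (at start, locked by a sprung pin in a hole), 0.060 = first stop (another hole; the pin clicks in if the button is out there), 0.120 = second stop, the hard end of travel, without a hole: let go there and it slides down. It can leave a hole only with the button in. Moving part 0.4 kg, 4 N of weight and 1 to 2 N of friction.
- release (a joint): Travel of the orange button, m: 0 = out, 0.0052 = fully in. Its spring takes 3 N to start and 6.5 N fully in; the pin is out of its hole from about 0.003. A squeeze of 20 N or more holds it fully in.
- tray_handle (a point): Grasp point on the tray's yellow upright handle, 26 mm above the bench. +y outwards along the handle, +z up. Handle 12 (x) x 54 (y) x 40 mm tall, top 16 mm above this point; free from 26 mm on the tray side to 19 mm outside. Black tray 100 (x) x 130 (y) x 14 mm, centre 98 mm to -y, 0.45 kg loaded. Home: this point at x=0, y=+98, z=+26 mm in the stand's axes, +y along the stand's +y.
- io_module: White module with green terminal rows, 52 x 66 x 22 mm, lying loose in the tray's large compartment; origin at the centre of its underside.
- relay: Orange relay, 28 x 26 x 30 mm tall, standing loose in the tray's small compartment by the handle; origin at the centre of its underside.
- carton: Bystander: cardboard carton 110 x 75 x 58 mm; origin at the centre of its underside.
- small_bin: Bystander: small blue parts bin 110 x 90 x 55 mm; origin at the centre of its underside.
- keypad: Bystander: operator keypad panel lying flat, 120 x 90 x 18 mm; origin at the centre of its underside.
- foam_end: Bystander: white packing end piece, U-shaped, 78 x 110 x 70 mm; origin at the centre of its underside.
- tape: Bystander: amber roll of tape lying flat, 90 mm across, 24 mm high; origin at the centre of its underside.
- screwdriver: Bystander: screwdriver 160 mm long lying on the bench near the robot; origin under its middle.
Things that resemble listed ones, but are neither listed nor needed, are in the scene too. There is more than one size of the relay; the one meant has the size given above. Of the things that look like the stand, take the one that is farthest to the robot's left at the start.

How it is judged:
By the outcome, as a careful person would: the job done as asked, in the order asked, and still so for the second after the job is handed in, while the arm keeps its last pose, push and grip.
It also fails if it takes over 54 s, if anything falls off the work surface, if the arm or the gripper's body presses on something with over 40 N, if the wrist force passes 120 N, or if a joint passes its speed limit or range.

## Working session

There is one attempt and no reset: what is moved stays moved. The work goes in short steps, Python scripts to look and compute and a tool call to move; the robot and the scene stay as the last step left them, time stands still between calls to the robot, and variables do not carry over. Pictures are saved under pics/ and viewed, about 8 in all and at most 12, crops included, and the job is handed in when it is done.

Besides the shell and the picture viewer there is one more tool, called after "Emit:" in YAML: its name, and indented under it one key for each argument. step_arm: Moves the arm, as the interface text tells. Its arguments: {"type":"object","properties":{"commands":{"type":"array","items":{"type":"array"}},"force":{"type":"number"}},"required":["commands"]}

```bash
mkdir -p pics
cat > h.py <<'E'
import numpy as np, cv2, json
from rig import sense, grab_frame, camera_model, sign_off
def ray(m,uv):
    K=np.array([[m['fx'],0,m['cx']],[0,m['fy'],m['cy']],[0,0,1]]);
    p=cv2.undistortPoints(np.array([[uv]],float),K,np.array(m['dist'],float))[0,0]
    R=np.array(m['R']);t=np.array(m['t']);return -R.T@t, R.T@np.array([p[0],p[1],1])
def onz(m,uv,z):
    c,d=ray(m,uv);return c+d*(z-c[2])/d[2]
def proj(m,X):
    K=np.array([[m['fx'],0,m['cx']],[0,m['fy'],m['cy']],[0,0,1]])
    return cv2.projectPoints(np.array(X,float).reshape(-1,1,3),cv2.Rodrigues(np.array(m['R']))[0],np.array(m['t'],float),K,np.array(m['dist'],float))[0].reshape(-1,2)
E
python3 - <<'E'
from h import *
for n in ('top','side'):
    f=grab_frame(n); cv2.imwrite(f'pics/{n}0.png',cv2.resize(f,(784,588),interpolation=cv2.INTER_CUBIC)); cv2.imwrite(f'raw_{n}.png',f)
    m=camera_model(n); print(n,-np.array(m['R']).T@m['t'],np.round(m['R'],2).tolist(),m['fx'])
s=sense();print(s['clock'],s['tcp_rot'],s['contact_force'])
E
```

```text
top [ 393.42564003  -23.5509332  1246.38302729] [[-0.02, -1.0, 0.02], [-1.0, 0.02, -0.05], [0.05, -0.02, -1.0]] 421.569667852864
side [396.85745615 730.40675296 737.37105429] [[-1.0, -0.07, 0.02], [-0.05, 0.62, -0.79], [0.04, -0.78, -0.62]] 388.1729238423764
0.1 [-3.14036777e+00  7.61642131e-06  2.78084972e+00] [-0.29152808  0.04171774  0.42890175]
```

View pics/top0.png

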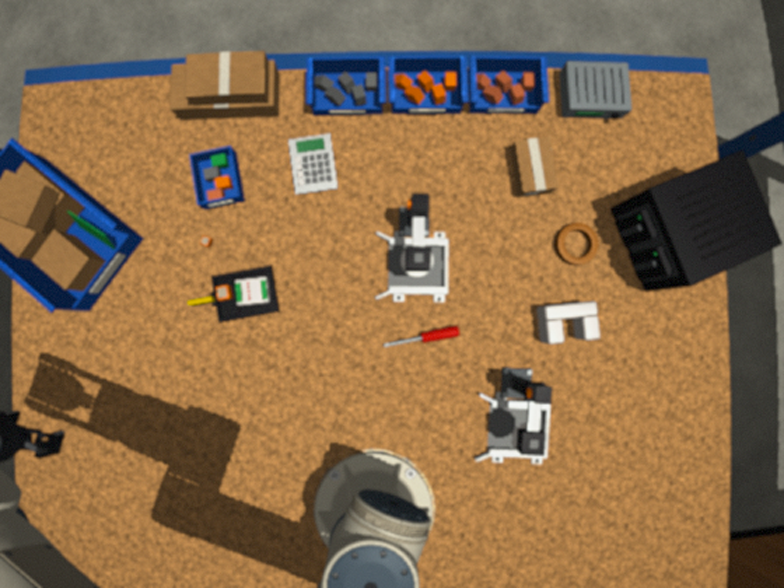

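View pics/side0.png

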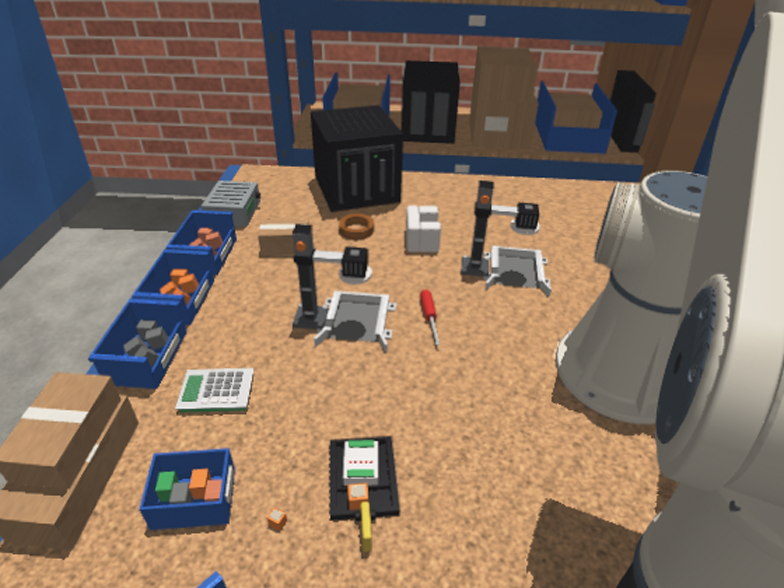

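The top view (784x588 picture) shows two stands, at (418,265) and (520,420). The one farthest to the robot's left is (418,265), with its mouth facing +y, its column at (415,210) and its orange button on the +y side. The only black tray is at (245,292), with its yellow handle at (203,300). The orange relay in the tray is at (222,292). The loose one at (205,241) is a small lookalike, and there are more in the bins.

Run:
```python
from h import *
f=cv2.imread('raw_top.png');m=camera_model('top')
hsv=cv2.cvtColor(f,cv2.COLOR_BGR2HSV)
y=cv2.inRange(hsv,(22,150,120),(34,255,255))
n,l,st,c=cv2.connectedComponentsWithStats(y)
for i in range(1,n):
    if st[i,4]>15: print('yellow',c[i],st[i],onz(m,c[i],38).round(1))
w=cv2.inRange(hsv,(0,0,185),(179,45,255))
n,l,st,c=cv2.connectedComponentsWithStats(w)
for i in range(1,n):
    if st[i,4]>40:
        p=np.argwhere(l==i)[:,::-1]; print('white',c[i].round(1),st[i],onz(m,c[i],20).round(1))
for p in [(418,265)]: print(onz(m,np.array(p)/1.4,20))
print('grip',onz(m,np.array((419,206))/1.4,215), 'camtop',onz(m,np.array((418,262))/1.4,172))
s=sense();fw=grab_frame('wrist');mw=camera_model('wrist');cv2.imwrite('raw_w0.png',fw)
np.save('mw0.npy',mw,allow_pickle=True)
print(-np.array(mw['R']).T@mw['t'],np.round(mw['R'],2).tolist(),mw['fx'])
crop=cv2.resize(f[120:235,140:340],(800,460),interpolation=cv2.INTER_CUBIC)
w_=cv2.resize(fw,(480,360));o=np.zeros((460,800,3),np.uint8)
cv2.imwrite('pics/w0.png',np.hstack([cv2.resize(f[130:225,260:335],(316,400),interpolation=cv2.INTER_CUBIC),cv2.resize(fw,(480,400))]))
```

```text
yellow [142.63095238 214.48809524] [134 211  18   7  84] [444.4 347.6  38. ]
white [159.8  52.1] [157  37   6  30 160] [939.9 306.3  20. ]
white [221.9 119. ] [206  96  35  43 593] [724.1 116.2  20. ]
white [383.  117.4] [378 100  11  36 193] [ 722.8 -365.8   20. ]
white [301.3 188.3] [269 155  51  61 688] [ 512.8 -114.2   20. ]
white [297.8 195.2] [292 194  13   4  44] [ 492.7 -103.4   20. ]
white [179.4 207.3] [169 198  22  19 245] [464.1 243.3  20. ]
white [408.4 228.2] [390 216  38  29 664] [ 389.  -429.7   20. ]
white [374.6 307.6] [340 287  53  44 538] [ 158.7 -322.1   20. ]
white [293.5 343.9] [267 324  41  45 432] [ 60.1 -82.   20. ]
white [281.4 382.1] [270 378  25   8  51] [-52.3 -44.5  20. ]
white [276.2 395.4] [243 387  55  33 134] [-92.2 -28.4  20. ]
[ 510.16790831 -106.11137673   20.        ]
grip [596.52812564 -97.29073016 215.        ] camtop [501.21237417 -96.00835468 172.        ]
[141.85750397 613.96735207 373.07054112] [[0.35, 0.94, -0.0], [0.88, -0.33, 0.33], [0.31, -0.12, -0.94]] 309.42933208572924
```

View pics/w0.png

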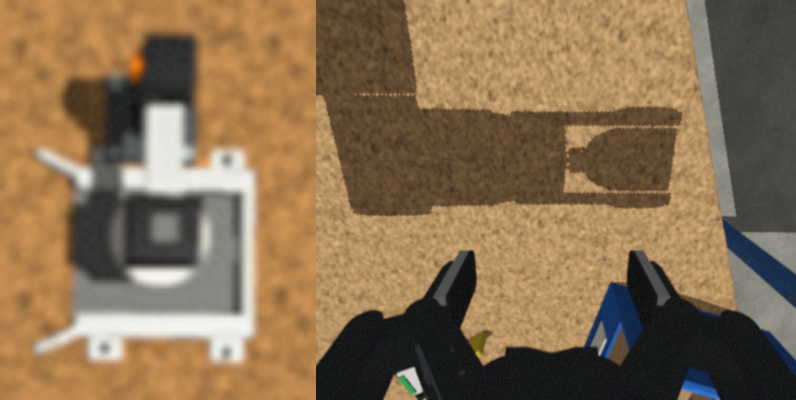

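The close crop confirms the choice: white frame, mouth to the left (+y), grip with its orange button on the +y face, and the camera over the channel. The wrist camera sits on the tool's +x side. Next I'll move above the tray for a close look.

Emit:
step_arm:
  commands:
    - [[-32,-19,0],0,1]
    - [[-32,-19,0],0,1]
    - [[-32,-19,0],0,1]
    - [[-32,-19,0],0,1]
    - [[-32,-19,0],0,1]
    - [[-32,-19,0],0,1]
    - [[-32,-19,0],0,1]
    - [[-32,-19,0],0,1]
    - [[-32,-19,0],0,1]
    - [[-32,-19,0],0,1]
    - [[0,0,0],0.17,1]
    - [[0,0,0],0.17,1]
    - [[0,0,0],0.17,1]
    - [[0,0,0],0.17,1]
    - [[0,0,0],0.17,1]
    - [[0,0,0],0.17,1]

```text
clock: 2.15
eef_pos: [459.4, 283.2, 400.8]
tcp_rot: [-3.136, 0.004, 1.729]
contact_force: [-0.2, -0.2, -0.1]
opening: 1.0
```

Run:
```python
from h import *
s=sense();fw=grab_frame('wrist');mw=camera_model('wrist');cv2.imwrite('raw_w1.png',fw);cv2.imwrite('pics/w1.png',fw)
print(s['clock'],s['eef_pos'],s['tcp_rot'],s['qpos'])
hsv=cv2.cvtColor(fw,cv2.COLOR_BGR2HSV)
y=cv2.inRange(hsv,(22,150,100),(34,255,255))
c=max(cv2.findContours(y,0,1)[0],key=cv2.contourArea)
r=cv2.minAreaRect(c);print(r);b=cv2.boxPoints(r)
for p in b: print(p,onz(mw,p,40).round(1),onz(mw,p,14).round(1))
```

```text
2.15 [459.38130015 283.20377132 400.84129797] [-3.13642293  0.00420764  1.72939056] [ 0.5502774   0.22636779  1.81793493 -0.00214524  1.10367531  0.3926662 ]
((275.0, 107.5), (53.0, 12.0), 90.0)
[269.  81.] [438.4 375.7  40. ] [437.7 376.5  14. ]
[281.  81.] [450.1 377.5  40. ] [450.4 378.4  14. ]
[281. 134.] [458.2 326.5  40. ] [459.1 323.4  14. ]
[269. 134.] [445.8 324.6  40. ] [445.7 321.3  14. ]
```

View pics/w1.png

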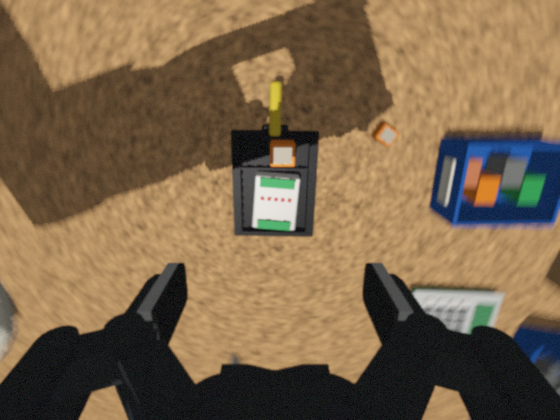

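The wrist view shows the tray at x 232–318, y 131–236, with io module and relay in it. The handle is at (275,81–134), so its grasp point is near (448,351) with a tray yaw of about 0.157. Before grasping I'll take one close look at the stand.

Emit:
step_arm:
  commands:
    - [[-37,0,-6],0,1]
    - [[-37,0,-6],0,1]
    - [[-37,0,-6],0,1]
    - [[-37,0,-6],0,1]
    - [[-37,0,-6],0,1]
    - [[-37,0,-6],0,1]
    - [[-37,0,-6],0,1]
    - [[-37,0,-6],0,1]
    - [[-37,0,-6],0,1]
    - [[-37,0,-6],0,1]
    - [[0,0,0],0.158,1]
    - [[0,0,0],0,1]

```text
clock: 3.7
eef_pos: [521.0, -93.3, 462.9]
tcp_rot: [-3.135, 0.006, 1.598]
contact_force: [-0.3, 1.1, 0.1]
opening: 1.001
```

Run:
```python
from h import *
s=sense();fw=grab_frame('wrist');mw=camera_model('wrist');cv2.imwrite('raw_w2.png',fw);np.save('mw2.npy',mw,allow_pickle=True)
print(s['clock'],s['eef_pos'],s['tcp_rot'])
cv2.imwrite('pics/w2.png',cv2.resize(fw,(800,600),interpolation=cv2.INTER_CUBIC))
```

```text
3.7 [520.99194114 -93.27717654 462.89970741] [-3.13526591  0.00554213  1.59848984]
```

View pics/w2.png

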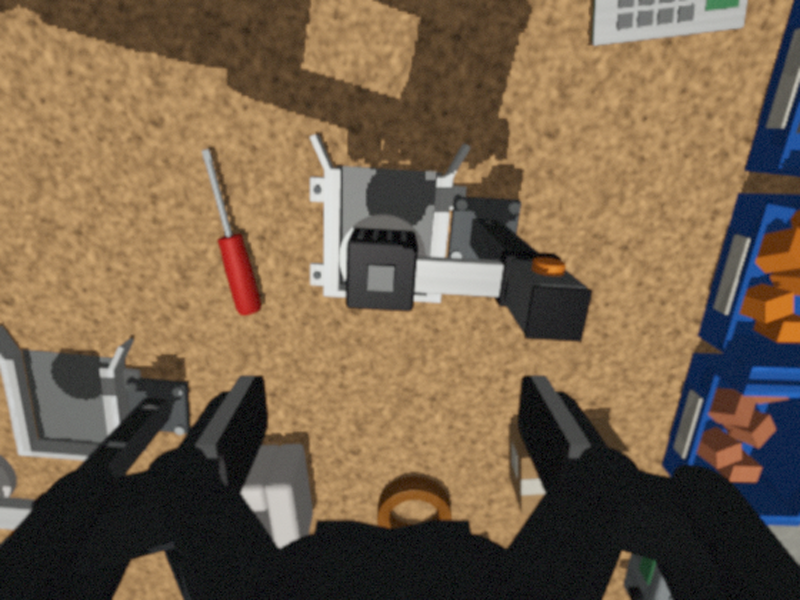

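Run:
```python
from h import *
m=np.load('mw2.npy',allow_pickle=True).item(); k=.7
def P(l,z,n): 
    q=[onz(m,((u+.5)*k-.5,(v+.5)*k-.5),z).round(1)[:2] for u,v in l]; print(n,[x.tolist() for x in q],np.mean(q,0).round(1))
P([(323,168),(325,297)],20.5,'Lout');P([(341,168),(342,225)],20.5,'Llip')
P([(454,178),(450,255)],20.5,'Rout');P([(437,172),(431,255)],20.5,'Rlip')
P([(315,136),(466,150)],20.5,'flare')
P([(532,289),(588,291),(582,339),(527,337)],215,'gripTop')
P([(416,262),(503,262),(499,296),(413,294)],163,'arm')
P([(548,266)],190,'button')
g=cv2.imread('raw_w2.png'); cv2.imwrite('pics/w2c.png',cv2.resize(g[85:245,210:420],(787,600),interpolation=cv2.INTER_CUBIC))
# top view
m=camera_model('top'); 
def T(l,z,n):
    q=[onz(m,(260+u/4.21,130+v/4.21),z).round(1)[:2] for u,v in l]; print('top',n,[x.tolist() for x in q],np.mean(q,0).round(1))
T([(80,170),(252,170),(252,335),(80,335)],20.5,'frame'); T([(40,155),(38,350)],20.5,'flare'); T([(145,38),(195,38),(193,92),(145,95)],215,'grip')
```

```text
Lout [[455.0, -42.0], [454.2, -165.9]] [ 454.6 -104. ]
Llip [[471.2, -41.4], [471.6, -93.2]] [471.4 -67.3]
Rout [[573.4, -47.1], [575.0, -119.1]] [574.2 -83.1]
Rlip [[557.7, -42.3], [556.8, -119.6]] [557.2 -80.9]
flare [[448.6, -15.0], [582.1, -22.7]] [515.4 -18.8]
gripTop [[591.9, -84.1], [620.9, -84.3], [622.5, -111.8], [592.9, -111.6]] [607.  -97.9]
arm [[534.2, -86.3], [589.0, -84.6], [589.0, -107.5], [533.3, -107.9]] [561.4 -96.6]
button [[607.6, -78.7]] [607.6 -78.7]
top frame [[566.8, -50.0], [564.8, -170.1], [449.5, -167.0], [451.9, -47.7]] [ 508.2 -108.7]
top flare [[577.8, -22.4], [442.1, -18.4]] [510.  -20.4]
top grip [[617.2, -85.8], [616.7, -115.3], [584.4, -113.3], [583.1, -84.9]] [600.4 -99.8]
```

View pics/w2c.png

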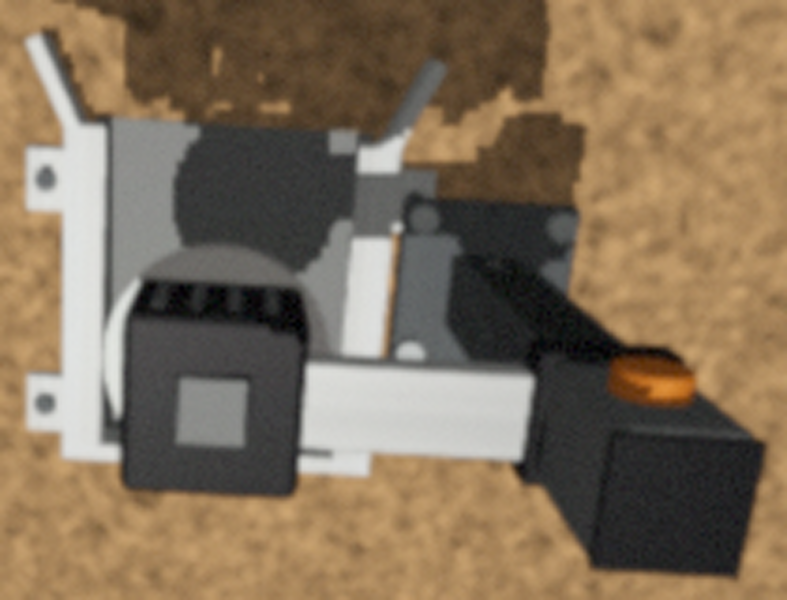

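Emit:
step_arm:
  commands:
    - [[0,0,0],-0.13,1]
    - [[37,0,0],0,1]
    - [[37,0,0],0,1]
    - [[37,0,0],0,1]
    - [[37,0,0],0,1]
    - [[37,0,0],0,1]
    - [[37,0,10],0,1]
    - [[37,0,20],0,1]
    - [[37,0,25],0,1]
    - [[37,0,25],0,1]
    - [[37,0,25],0,1]
    - [[37,0,25],0,1]
    - [[37,0,25],0,1]
    - [[0,0,0],0,1]

```text
clock: 5.5
eef_pos: [424.6, 361.0, 301.2]
tcp_rot: [-3.137, 0.005, 1.815]
contact_force: [0.3, -0.5, -0.4]
opening: 0.996
```

```bash
cat > d.py <<'E'
import sys
from h import *
from scipy.spatial.transform import Rotation as Ro
s=sense();R=Ro.from_euler('xyz',s['tcp_rot']).as_matrix()
x,y,z,yaw=map(float,sys.argv[1:5])
print(s['clock'],np.round(s['eef_pos'],1),np.round(s['tcp_rot'],3),'F',np.round(s['contact_force'],1),'op',round(s['opening'],3),'q',np.round(s['qpos'],2))
print('tool delta',(R.T@(np.array([x,y,z])-s['eef_pos'])).round(1),'turn',round(s['tcp_rot'][2]-yaw,3))
E
python3 - <<'E'
from h import *
fw=grab_frame('wrist');m=camera_model('wrist')
y=cv2.inRange(cv2.cvtColor(fw,cv2.COLOR_BGR2HSV),(22,150,60),(34,255,255))
c=max(cv2.findContours(y,0,1)[0],key=cv2.contourArea)
x,yy,w,h=cv2.boundingRect(c);print(x,yy,w,h)
p=np.argwhere(y>0)
for v in (yy+3,yy+h//3,yy+h//2,yy+h-4):
    u=np.where(y[v])[0];print(v,u.min(),u.max(),[onz(m,(q,v),40).round(1).tolist() for q in (u.min(),u.max())])
E
python3 d.py 448 352 181 1.728
```

```text
287 180 22 74
183 293 304 [[434.1, 380.6, 40.0], [442.3, 382.7, 40.0]]
204 291 307 [[437.0, 363.6, 40.0], [449.3, 366.6, 40.0]]
217 290 306 [[439.1, 352.6, 40.0], [451.6, 355.8, 40.0]]
250 289 302 [[446.0, 323.7, 40.0], [456.5, 326.3, 40.0]]
5.55 [425.1 360.1 302.1] [-3.138  0.004  1.814] F [-0.1  0.5  0.1] op 0.998 q [ 0.7   0.37  1.87 -0.    0.91  0.46]
tool delta [-12.9  20.6 121.1] turn 0.086
```

Emit:
step_arm:
  commands:
    - [[0,0,0],0.08,1]
    - [[-10,19,10],0,1]
    - [[0,0,30],0,1]

```text
clock: 5.92
eef_pos: [448.5, 352.2, 265.2]
tcp_rot: [3.138, 0.002, 1.742]
contact_force: [0.0, 0.3, 0.1]
opening: 1.003
```

```bash
python3 d.py 446.5 353 181 1.736
```

```text
5.925 [448.5 352.2 265.2] [3.138e+00 2.000e-03 1.742e+00] F [0.  0.3 0.1] op 1.003 q [ 0.66  0.44  1.86 -0.01  0.84  0.5 ]
tool delta [ 1.3 -2.2 84.1] turn 0.006
```

Emit:
step_arm:
  commands:
    - [[1,-2,28],0,1]
    - [[0,0,28],0,1]
    - [[0,0,20],0,1]
    - [[0,0,5],0,1]
    - [[0,0,0],0,0.1]
    - [[0,0,0],0,0.05]
    - [[0,0,0],0,0]
    - [[0,0,0],0,0]
    - [[0,0,0],0,0]
    - [[0,0,0],0,0]
  force: 40

```text
clock: 7.18
eef_pos: [453.3, 347.6, 183.9]
tcp_rot: [3.133, 0.002, 1.752]
contact_force: [0.1, -0.4, -2.3]
opening: 0.132
```

```bash
python3 d.py 446.5 353 181 1.736;python3 - <<'E'
from h import *
cv2.imwrite('pics/w3.png',np.hstack([cv2.resize(grab_frame('wrist'),(400,300)),cv2.resize(grab_frame('side')[280:420,180:340],(343,300),interpolation=2)]))
E
```

```text
7.175 [453.3 347.6 183.9] [3.133e+00 2.000e-03 1.752e+00] F [ 0.1 -0.4 -2.3] op 0.132 q [ 0.65  0.56  1.9  -0.01  0.67  0.48]
tool delta [ 6.5 -5.8  2.9] turn 0.016
```

View pics/w3.png

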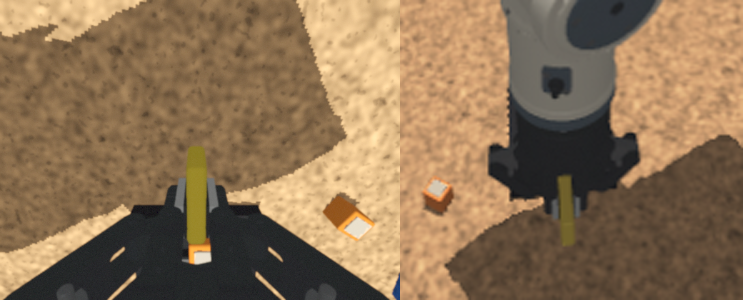

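The grip holds: opening 0.13 is about 11 mm, with the handle between the pads, and the relay is still visible. Next I'll align the tray and bring it up to the mouth.

Emit:
step_arm:
  commands:
    - [[0,0,0],0.05,0]
    - [[0,0,0],0.05,0]
    - [[0,0,0],0.05,0]
    - [[0,0,0],0.04,0]
    - [[-5,2,0],0,0]
    - [[-10,4,0],0,0]
    - [[-15,5,0],0,0]
    - [[-15,5,0],0,0]
    - [[-15,5,0],0,0]
    - [[-15,5,0],0,0]
    - [[-15,5,0],0,0]
    - [[-15,5,0],0,0]
    - [[-15,5,0],0,0]
    - [[-15,5,0],0,0]
    - [[-10,3,0],0,0]
    - [[-5,2,0],0,0]
    - [[0,0,0],0,0]
  force: 60

```text
clock: 9.4
eef_pos: [507.9, 186.0, 184.4]
tcp_rot: [3.129, -0.001, 1.56]
contact_force: [-0.2, 0.1, -2.5]
opening: 0.129
```

```bash
python3 d.py 514 165 183 1.561;python3 - <<'E'
from h import *
f=grab_frame('top');cv2.imwrite('pics/t4.png',cv2.resize(f[120:240,200:340],(700,600),interpolation=2))
E
```

```text
9.4 [507.9 186.  184.4] [ 3.129e+00 -1.000e-03  1.560e+00] F [-0.2  0.1 -2.5] op 0.129 q [ 0.35  0.53  1.96 -0.01  0.63  0.36]
tool delta [-20.9   6.3   1.4] turn -0.001
```

View pics/t4.png

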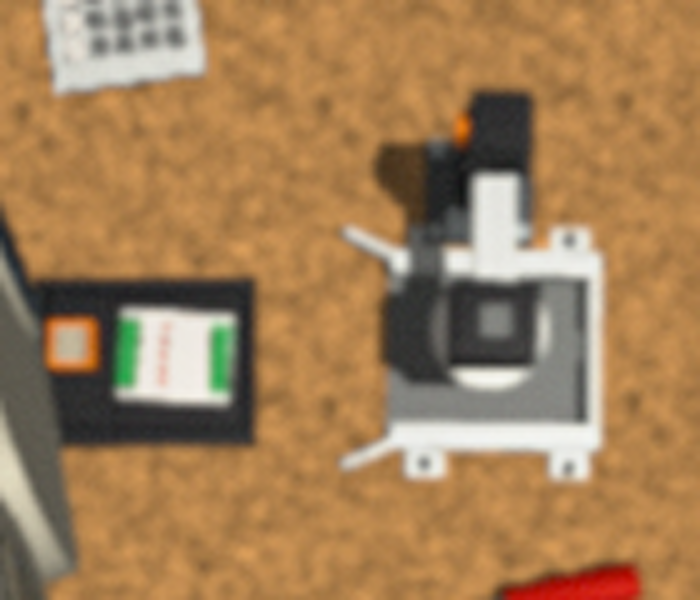

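The tray lines up with the channel but sits about 11 px low, which is 6.4 mm short in x. That matches the computed offset of 6.3 mm. About 190 mm remain to home.

Emit:
step_arm:
  commands:
    - [[-3,2,0],0,0]
    - [[-8,2,0],0,0]
    - [[-10,2,0],0,0]
    - [[-10,0,0],0,0]
    - [[-10,0,0],0,0]
    - [[-10,0,0],0,0]
    - [[-10,0,0],0,0]
    - [[-10,0,0],0,0]
    - [[-5,0,0],0,0]
    - [[0,0,0],0,0]

```text
clock: 10.7
eef_pos: [513.3, 105.2, 184.5]
tcp_rot: [3.128, -0.002, 1.561]
contact_force: [-0.1, 0.3, -1.8]
opening: 0.132
```

```bash
python3 d.py 514 0 183 1.561
```

```text
10.7 [513.3 105.2 184.5] [ 3.128e+00 -2.000e-03  1.561e+00] F [-0.1  0.3 -1.8] op 0.132 q [ 0.2   0.51  2.   -0.    0.61  0.21]
tool delta [-105.1    1.7    1.3] turn -0.0
```

Emit:
step_arm:
  commands:
    - [[-8,0,0],0,0]
    - [[-10,0,0],0,0]
    - [[-10,0,0],0,0]
    - [[-10,0,0],0,0]
    - [[-10,0,0],0,0]
    - [[-10,0,0],0,0]
    - [[-10,0,0],0,0]
    - [[-10,0,0],0,0]
    - [[-5,0,0],0,0]
    - [[0,0,0],0,0]

```text
clock: 11.95
eef_pos: [512.4, 16.2, 184.4]
tcp_rot: [3.128, -0.002, 1.561]
contact_force: [1.0, 1.7, -1.4]
opening: 0.127
```

```bash
python3 d.py 514 0 183 1.561
```

```text
11.95 [512.4  16.2 184.4] [ 3.128e+00 -2.000e-03  1.561e+00] F [ 1.   1.7 -1.4] op 0.127 q [0.03 0.5  2.03 0.   0.6  0.04]
tool delta [-16.2   1.7   1.4] turn -0.0
```

Emit:
step_arm:
  commands:
    - [[-4,0,0],0,0]
    - [[-4,0,0],0,0]
    - [[-4,0,0],0,0]
    - [[-3,0,0],0,0]

```text
clock: 12.45
eef_pos: [512.2, 1.1, 184.3]
tcp_rot: [3.129, -0.002, 1.561]
contact_force: [-0.8, 2.5, -1.1]
opening: 0.13
```

Emit:
step_arm:
  commands:
    - [[-3,0,0],0,0]
    - [[-3,0,0],0,0]

```text
clock: 12.7
eef_pos: [512.0, -5.3, 184.3]
tcp_rot: [3.129, -0.002, 1.561]
contact_force: [0.8, 3.1, -0.4]
opening: 0.134
```

Emit:
step_arm:
  commands:
    - [[-3,0,0],0,0]
    - [[-3,0,0],0,0]

```text
clock: 12.95
eef_pos: [513.2, -10.1, 184.9]
tcp_rot: [3.126, -0.006, 1.558]
contact_force: [5.0, 38.1, 4.0]
opening: 0.126
```

Force in y jumped to 38 N at y=-10, so the tray is against the stop. I'll relax, release and check.

Emit:
step_arm:
  commands:
    - [[0,0,0],0,0]
    - [[0,0,0],0,0.4]
    - [[0,0,0],0,0.5]
    - [[0,0,0],0,0.5]
    - [[0,0,-20],0,0.5]
    - [[0,0,-40],0,0.5]
    - [[0,0,-40],0,0.6]
    - [[10,0,-40],0,0.7]
    - [[10,0,-40],0,0.7]
    - [[0,0,-40],0,0.7]
    - [[0,0,-30],0,0.7]
    - [[0,0,0],0,0.7]

```text
clock: 14.45
eef_pos: [509.2, 7.6, 443.5]
tcp_rot: [3.123, -0.004, 1.558]
contact_force: [-0.2, -0.1, 0.3]
opening: 0.704
```

```bash
python3 d.py 608 -97 400 3.13;python3 - <<'E'
from h import *
f=grab_frame('side');cv2.imwrite('pics/s5.png',np.hstack([cv2.resize(f[150:260,190:310],(436,400),interpolation=2),cv2.resize(grab_frame('wrist'),(360,400))]))
m=camera_model('wrist');np.save('mw5.npy',m,allow_pickle=True)
E
```

```text
14.45 [509.2   7.6 443.5] [ 3.123 -0.004  1.558] F [-0.2 -0.1  0.3] op 0.704 q [0.01 0.13 1.84 0.   1.16 0.02]
tool delta [-103.5   99.3   45. ] turn -1.572
```

View pics/s5.png

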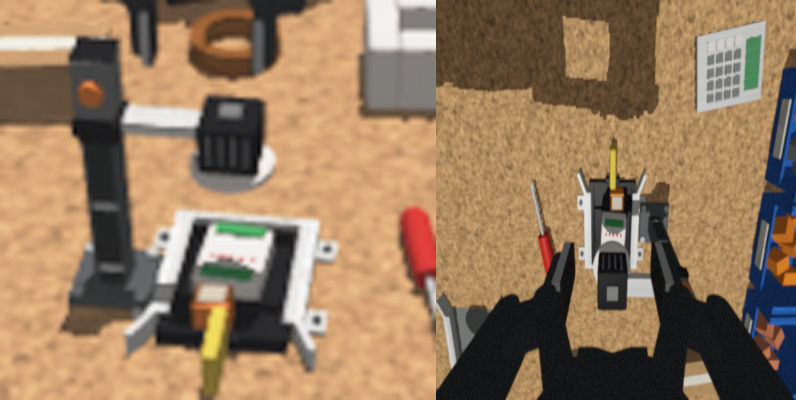

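The side view shows the tray between the rails with both parts lying in it, and the rear edge in the mouth as expected (+65). The hard stop came a little further in than predicted, which means it is home rather than jammed at the mouth. Next is the grip, with the jaws along y.

Emit:
step_arm:
  commands:
    - [[0,0,0],0.17,0.9]
    - [[0,0,0],0.17,0.9]
    - [[0,0,0],0.17,1]
    - [[0,0,0],0.17,1]
    - [[0,0,0],0.17,1]
    - [[0,0,0],0.17,1]
    - [[0,0,0],0.17,1]
    - [[0,0,0],0.17,1]
    - [[0,0,0],0.17,1]
    - [[16,17,0],0.04,1]
    - [[16,17,0],0,1]
    - [[16,17,0],0,1]
    - [[16,17,0],0,1]
    - [[16,17,0],0,1]
    - [[16,17,0],0,1]
    - [[0,0,0],0,1]

```text
clock: 16.55
eef_pos: [601.6, -110.6, 418.5]
tcp_rot: [-3.141, 0.017, -0.058]
contact_force: [-1.0, 0.6, 0.6]
opening: 0.999
```

```bash
python3 d.py 608 -97 345 -0.01;python3 - <<'E'
from h import *
f=grab_frame('wrist');cv2.imwrite('pics/w6.png',cv2.resize(f,(800,600),interpolation=2))
m=camera_model('wrist');np.save('mw6.npy',m,allow_pickle=True)
E
```

```text
16.55 [ 601.6 -110.6  418.5] [-3.141  0.017 -0.058] F [-1.   0.6  0.6] op 0.999 q [-0.18  0.32  1.64 -0.    1.19  1.45]
tool delta [  6.8 -13.9  73.4] turn -0.048
```

View pics/w6.png

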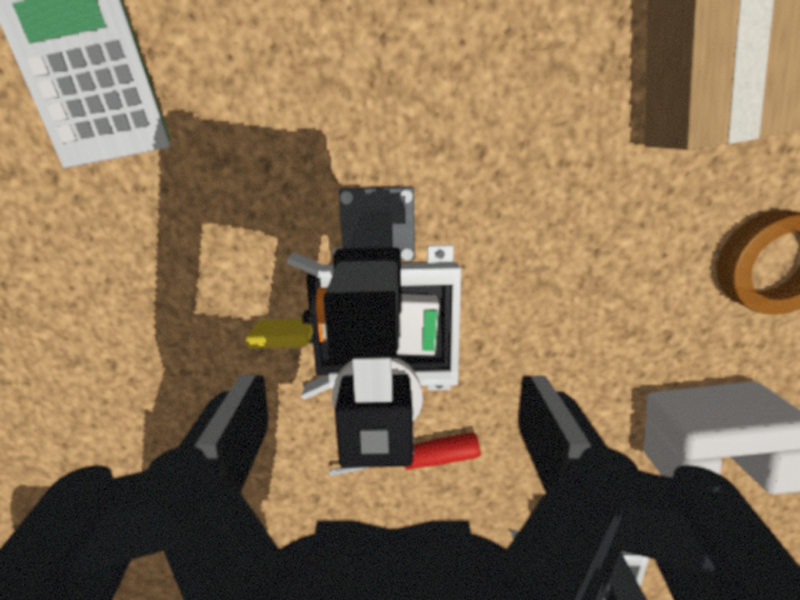

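Run:
```python
from h import *
m=np.load('mw6.npy',allow_pickle=True).item()
g=lambda u,v,z:onz(m,((u+.5)*.7-.5,(v+.5)*.7-.5),z).round(1)[:2].tolist()
for p in [(328,292),(400,292),(396,357),(328,357)]: print(p,g(*p,215))
f=cv2.imread('pics/w6.png');print([int(f[v,365].sum()) for v in range(240,370,5)])
print([int(f[320,u].sum()) for u in range(316,410,4)])
print('rail back outer/inner',g(460,320,20.5),g(446,320,20.5),'tray edges',g(446,320,14),g(312,320,14))
```

```text
(328, 292) [622.3, -84.7]
(400, 292) [620.5, -114.3]
(396, 357) [590.5, -111.0]
(328, 357) [592.2, -81.5]
[129, 124, 50, 46, 92, 169, 161, 152, 155, 163, 151, 44, 45, 54, 56, 57, 35, 28, 71, 45, 66, 31, 51, 57, 576, 621]
[121, 199, 177, 43, 61, 32, 56, 58, 66, 58, 38, 56, 35, 47, 65, 52, 39, 63, 52, 69, 107, 504, 670, 667]
rail back outer/inner [518.1, -166.2] [518.8, -153.6] tray edges [515.9, -154.3] [523.0, -31.5]
```

Emit:
step_arm:
  commands:
    - [[3,-6,5],-0.03,1]
    - [[3,-7,5],0,1]
    - [[0,0,5],0,1]
    - [[0,0,0],0,1]

```text
clock: 17.1
eef_pos: [606.8, -94.8, 401.9]
tcp_rot: [-3.139, 0.019, -0.024]
contact_force: [0.4, -0.2, 0.7]
opening: 0.998
```

```bash
python3 d.py 607 -97.5 342 -0.03
```

```text
17.1 [606.8 -94.8 401.9] [-3.139  0.019 -0.024] F [ 0.4 -0.2  0.7] op 0.998 q [-0.16  0.34  1.65  0.    1.16  1.44]
tool delta [ 1.3  2.8 59.9] turn 0.006
```

Emit:
step_arm:
  commands:
    - [[0,2,15],0,1]
    - [[0,0,15],0,1]
    - [[0,0,15],0,1]
    - [[0,0,8],0,1]
    - [[0,0,0],0,1]

```text
clock: 17.73
eef_pos: [605.1, -96.8, 344.2]
tcp_rot: [-3.139, 0.02, -0.024]
contact_force: [-0.1, 0.3, 0.3]
opening: 0.997
```

```bash
python3 d.py 607 -97.5 342 -0.03
```

```text
17.725 [605.1 -96.8 344.2] [-3.139  0.02  -0.024] F [-0.1  0.3  0.3] op 0.997 q [-0.16  0.4   1.71 -0.    1.05  1.43]
tool delta [1.9 0.6 2.1] turn 0.006
```

Emit:
step_arm:
  commands:
    - [[1,0,1],0,0.5]
    - [[0,0,0],0,0.42]
    - [[0,0,0],0,0.3]
    - [[0,0,0],0,0.2]
    - [[0,0,0],0,0.2]
    - [[0,0,0],0,0.2]
  force: 45

```text
clock: 18.48
eef_pos: [606.6, -97.5, 344.6]
tcp_rot: [-3.14, 0.018, -0.025]
contact_force: [0.7, -1.0, -1.3]
opening: 0.37
```

```bash
python3 d.py 607 -97.5 342 -0.03
```

```text
18.475 [606.6 -97.5 344.6] [-3.14   0.018 -0.025] F [ 0.7 -1.  -1.3] op 0.37 q [-0.16  0.4   1.7  -0.    1.05  1.43]
tool delta [ 0.4 -0.   2.6] turn 0.005
```

Opening 0.37 is about 32 mm, so the button is in (it would be 0.44 or more if out). Now I'll raise the column.

Emit:
step_arm:
  commands:
    - [[0,0,-3],0,0.1]
    - [[0,0,-5],0,0.1]
    - [[0,0,-8],0,0.1]
    - [[0,0,-8],0,0.1]
    - [[0,0,-8],0,0.1]

```text
clock: 19.1
eef_pos: [606.9, -97.6, 377.3]
tcp_rot: [-3.14, 0.02, -0.025]
contact_force: [0.1, -2.1, -5.7]
opening: 0.369
```

```bash
python3 d.py 606.6 -97.5 464.6 -0.03
```

```text
19.1 [606.9 -97.6 377.3] [-3.14   0.02  -0.025] F [ 0.1 -2.1 -5.7] op 0.369 q [-0.16  0.37  1.68 -0.    1.12  1.43]
tool delta [ -2.   -0.3 -87.2] turn 0.005
```

Emit:
step_arm:
  commands:
    - [[-0.2,0,-8],0,0.1]
    - [[-0.2,0,-8],0,0.1]
    - [[-0.2,0,-8],0,0.1]
    - [[-0.2,0,-8],0,0.1]
    - [[-0.2,0,-8],0,0.1]
    - [[-0.2,0,-8],0,0.1]
    - [[-0.2,0,-8],0,0.1]
    - [[-0.2,0,-8],0,0.1]
    - [[-0.1,0,-5],0,0.1]

```text
clock: 20.23
eef_pos: [606.7, -97.6, 452.0]
tcp_rot: [-3.139, 0.018, -0.025]
contact_force: [1.9, -1.8, -5.9]
opening: 0.372
```

```bash
python3 d.py 606.6 -97.5 464.6 -0.03
```

```text
20.225 [606.7 -97.6 452. ] [-3.139  0.018 -0.025] F [ 1.9 -1.8 -5.9] op 0.372 q [-0.16  0.3   1.6  -0.    1.26  1.43]
tool delta [ -0.3  -0.1 -12.6] turn 0.005
```

Emit:
step_arm:
  commands:
    - [[0,0,-4],0,0.1]
    - [[0,0,-4],0,0.1]
    - [[0,0,-3],0,0.1]

```text
clock: 20.6
eef_pos: [606.7, -97.6, 463.5]
tcp_rot: [-3.139, 0.019, -0.025]
contact_force: [1.9, -1.6, -5.7]
opening: 0.371
```

Emit:
step_arm:
  commands:
    - [[0,0,-2],0,0.1]
    - [[0,0,-2],0,0.1]

```text
clock: 20.85
eef_pos: [606.9, -97.6, 464.7]
tcp_rot: [-3.139, 0.021, -0.025]
contact_force: [8.2, -2.7, -24.7]
opening: 0.368
```

Force jumped to 25 N at 120 mm of lift, which is the second stop. I'll keep a light upward push and check.

Emit:
step_arm:
  commands:
    - [[-0.3,0,-1],0,0.1]
    - [[0,0,-1],0,0.1]
    - [[0,0,-1],0,0.1]

```text
clock: 21.22
eef_pos: [607.2, -97.7, 464.7]
tcp_rot: [-3.139, 0.022, -0.024]
contact_force: [4.5, -2.9, -15.8]
opening: 0.37
```

```bash
python3 d.py 606.6 -97.5 464.6 -0.03
python3 - <<'E'
from h import *
a=grab_frame('side')[60:270,170:330]
b=grab_frame('top')[130:225,220:335]
cv2.imwrite('pics/end.png',np.hstack([cv2.resize(a,(400,525),interpolation=2),cv2.resize(b,(400,525),interpolation=2)]))
E
python3 d.py 606.6 -97.5 464.6 -0.03
```

```text
21.225 [607.2 -97.7 464.7] [-3.139  0.022 -0.024] F [  4.5  -2.9 -15.8] op 0.37 q [-0.16  0.29  1.58 -0.    1.29  1.43]
tool delta [-0.6 -0.2  0.1] turn 0.006
21.325 [607.2 -97.7 464.7] [-3.139  0.022 -0.024] F [  3.5  -1.9 -14.9] op 0.37 q [-0.16  0.29  1.58 -0.    1.29  1.43]
tool delta [-0.6 -0.2  0.1] turn 0.006
```

View pics/end.png

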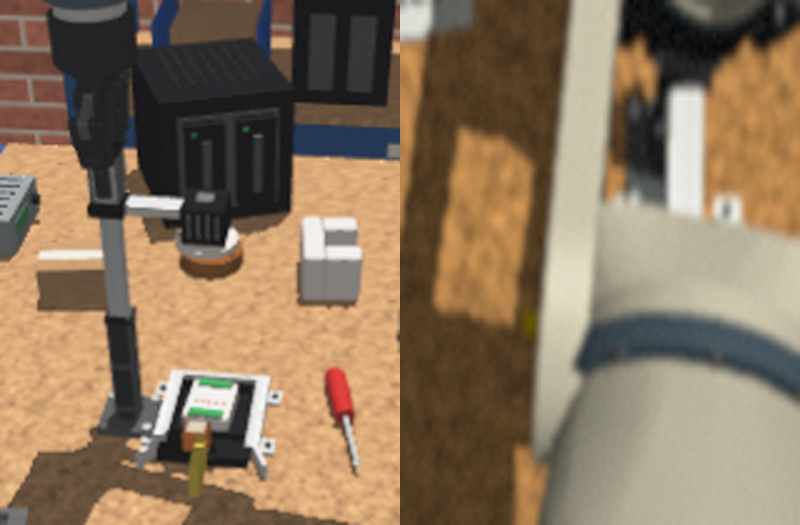

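The column is fully extended and held, the camera is raised, and the tray is home with both parts in it. I'm handing it in.

```bash
python3 -c "
from rig import sign_off;print(sign_off())"
```

```text
the job is handed in; nothing more can be done
None
```

The tray is home in the stand farthest to the robot's left, with both parts lying in it. The arm is still squeezing the grey grip and holding the column at the second stop. I handed the job in at about 21.3 s.

- **Tray:** the push ended in a sharp rise to 38 N against the back stop. The tray's outer edge then measured about 1 mm from its home position. The last side view shows the io module and the relay still in it.
- **Grip and column:** the jaws closed to opening 0.37, about 32 mm, so the button is in. The column met its end stop after 120 mm of lift, where the force jumped to 25 N. It is held there with about 15 N of net downward force on the tool, and the opening has not changed.
- **Disagreement:** the top camera put the stand and grip about 6 mm nearer the robot in x than the wrist camera did. I used the wrist values, and the tray and grip fits agreed with them.
- **Not checked:** the other objects on the bench were not measured again at the end. The arm showed no unexpected contact forces, and those visible in the last view look undisturbed.

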